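# Dry run of a jigsaw cut along a pencilled curve

### The arm

A 6-joint arm with a two-finger parallel gripper is mounted at the origin on the work surface. World frame = base frame: x ahead of the robot, y to its left, z up, the work surface at z = 0. Lengths are in mm, angles in degrees, forces in N, time in s.
With the tool pointing down it reaches from about 325 to 750 mm from the base axis. Payload 7.6 kg.
Tool frame: the origin (TCP) lies on the centre line of the jaws, within the pads' length; the fingertips stand 19 mm ahead of it and the grasp point (between the pads) is the TCP; z points along the fingers, x is the direction in which the jaws open and shut, and the axes are right-handed (so a half turn about z gives the same grasp; the last joint's range is limited). The gripper opens to 85 mm and grips with 20 to 120 N. Pads are 22 mm wide; open, the fingers measure 114 mm over their backs; the gripper's body (76 mm by 85 mm) begins 54 mm behind the grasp point. The pads swing forward as they close: fully open they stand 13 mm farther back than shut.
Start: joints at [64.039, 2.991, 80.254, -0, 96.75, -4.028], TCP at [196.082, 487.027, 250.323] pointing down, gripper open.
Joint ranges: [-166.34, 166.34], [-52.06, 124.39], [6.96, 135.62], [-60.46, 240.46], [14.63, 156.25], [-167.68, 167.68]. Speed limits (degrees/s): [147.25, 147.25, 172.46, 180, 180, 180].

### API

Orientations are given as [roll, pitch, yaw] about the fixed x, y, z axes, in that order (R = Rz(yaw) Ry(pitch) Rx(roll)).
In Python, from plant import bot, cams, workorder gives the robot as it stands.
- The arm moves only by the tool play_rows, never from a script. Its argument "rows" is a list of rows, each a list of 3 entries, a list of its own where there are three numbers: the shift along the tool's x, y, z in mm, then the turn about the tool's z in degrees, then the gripper command: -1 is fully open, 1 is shut, values between are in proportion. In form: [[[dx, dy, dz], yaw, hand], ...]. A call has exactly 10 rows; each row shifts and turns the pose as measured when the row begins, along the tool's axes as they then stand; what a row does not reach is not made up. A row lasts 1/8 s, in which the tool goes at most 62.5 mm and 10.7 degrees, less where a joint would pass 70% of its speed; a pose out of reach is approached as far as the arm can. A call with a gripper value outside its range is refused whole. The fingers move at their own pace and stop on an object; the grip force is fixed at half the most. Time passes only in rows, so rows that do not move let the fingers close, or fill a call up. It gives the time, the measured TCP pose, the force and the opening at its end, in the units of the state.
- bot.read_state(): the state, without advancing time (a new reading comes with each control period).
- cams.camera(name): name is "scene" or "top"; returns (picture, depth): 400x640x3 uint8, blue, green, red; 400x640 float32, mm along the optical axis (not along the pixel's ray), 0 where there is no reading.
- cams.calibration(name): a dict with "camera_matrix" (3x3 intrinsics, pixels), "D" ([k1, k2, p1, p2, k3] as OpenCV has them; the pictures are not rectified), "position" and "orientation" of the camera in the world. Camera axes: x right, y up, looking along -z (the intrinsics and any distortion apply to the point x, -y, -z); pixel columns grow to the right and rows downward; lengths in mm; the calibration is good to about 2 mm. A picture is of the moment at which its call begins. calibration takes no time and is no camera call.
- workorder.finish_job(): hands the job in, once; it reports no verdict.
The state is a dict: "clock": time; "qpos": joint angles; "dq": joint speeds; "tau": joint torques, N m; "tcp_pos": TCP position; "eef_rot": TCP orientation; "contact_force": force on the tool from outside, world axes, zero at the start; "moment": the same for the moment, N m; "finger_gap": finger opening in mm.
Only numpy, scipy, OpenCV 4.12 (cv2) and the standard library are available. Lean on these libraries where they do the work, as an engineer would, in place of code of your own. Each camera call takes 0.05 s, during which the arm holds its last target. There are 200 camera calls.

### The job

Make a dry run of the jigsaw cut: come down over the drilled hole in the board and run your fingertips along the whole curved pencil line, from the hole to where the line ends at the board's edge, keeping them over the line and about a centimetre above the wood. Do not touch the board or disturb anything standing on it or near it, and lift well clear at the end of the line.

Things in the scene. Friction and masses are not known exactly. Their poses are not given: they have to be found in the camera images.
- board: Pale flat plywood board lying loose on the bench, 240 x 220 mm, 18 mm thick, about 0.6 kg, at any yaw. Origin: centre of its underside; x along the 240 mm side, z up. On its top a dark curved pencil line 4 mm wide, about 378 mm long, starts at a drilled 20 mm through hole, arches round and runs out at a board edge. Nothing else is drawn on it.
- line_00 (a point): Point on the board's top face at the START of the line: centre of the drilled hole. In the board's frame: (-95, -70, 18) mm. The ten points are numbered from the start to the end, 41 mm apart along the line. How near the fingers are to the line is measured midway between the two finger pads, about 19 mm above the tips: keep the fingers roughly upright.
- line_01 (a point): Point on the line, board's top face. In the board's frame: (-94, -29, 18) mm.
- line_02 (a point): Point on the line, board's top face. In the board's frame: (-82, 10, 18) mm.
- line_03 (a point): Point on the line, board's top face. In the board's frame: (-58, 43, 18) mm.
- line_04 (a point): Point on the line, board's top face. In the board's frame: (-22, 61, 18) mm.
- line_05 (a point): Point on the line, board's top face. In the board's frame: (18, 56, 18) mm.
- line_06 (a point): Point on the line, board's top face. In the board's frame: (47, 28, 18) mm.
- line_07 (a point): Point on the line, board's top face. In the board's frame: (62, -11, 18) mm.
- line_08 (a point): Point on the line, board's top face. In the board's frame: (78, -48, 18) mm.
- line_09 (a point): Point on the board's top face at the END of the line, 8 mm short of the board's edge along the line. In the board's frame: (112, -69, 18) mm.
- tin: Low round metal tin, 54 mm across, 31 mm high, standing loose on the board inside the arch of the line, its side at least 45 mm from the line. Origin: centre of its underside. Leave it alone.
- knob: Small turned wooden drawer knob, 32 mm across, 31 mm high, standing loose on the board near a corner outside the arch, its side at least 40 mm from the line. Origin: centre of its underside. Leave it alone.
- mallet: Wooden mallet lying on the bench to the robot's left, about 270 mm long, 55 mm high; head 110 x 70 mm. Origin: on the bench under the handle, 90 mm from the head's middle. Leave it alone.
- glue: White bottle, 52 mm across, 130 mm high, standing on the bench to the robot's right. Origin: centre of its underside. Leave it alone.

How it is judged (in metres and radians):
On the way, in this order (a step that is already met when the one before it is completed fails the run):
1. fingertips low over the hole where the line starts (horizontal distance between the grasp point and line_00 below 0.014 m and z of the grasp point in the frame of line_00 below 0.045 m), for 0.05 s.
2. fingertips low over the line, point 1 (horizontal distance between the grasp point and line_01 below 0.014 m and z of the grasp point in the frame of line_00 below 0.045 m), for 0.05 s.
3. fingertips low over the line, point 2 (horizontal distance between the grasp point and line_02 below 0.014 m and z of the grasp point in the frame of line_00 below 0.045 m), for 0.05 s.
4. fingertips low over the line, point 3 (horizontal distance between the grasp point and line_03 below 0.014 m and z of the grasp point in the frame of line_00 below 0.045 m), for 0.05 s.
5. fingertips low over the line, point 4 (horizontal distance between the grasp point and line_04 below 0.014 m and z of the grasp point in the frame of line_00 below 0.045 m), for 0.05 s.
6. fingertips low over the line, point 5 (horizontal distance between the grasp point and line_05 below 0.014 m and z of the grasp point in the frame of line_00 below 0.045 m), for 0.05 s.
7. fingertips low over the line, point 6 (horizontal distance between the grasp point and line_06 below 0.014 m and z of the grasp point in the frame of line_00 below 0.045 m), for 0.05 s.
8. fingertips low over the line, point 7 (horizontal distance between the grasp point and line_07 below 0.014 m and z of the grasp point in the frame of line_00 below 0.045 m), for 0.05 s.
9. fingertips low over the line, point 8 (horizontal distance between the grasp point and line_08 below 0.014 m and z of the grasp point in the frame of line_00 below 0.045 m), for 0.05 s.
10. fingertips low over the end of the line (horizontal distance between the grasp point and line_09 below 0.014 m and z of the grasp point in the frame of line_00 below 0.045 m), for 0.05 s.
At the end, for the whole second after the job is handed in: The fingertips have passed low (under about 26 mm above the wood) within 14 mm of the ten points of the line in order, and are now about 4 cm or more above the board or well beside it; the board is within 6 mm of where it lay, and tin, knob, mallet and bottle within 10 mm and upright ((z of the grasp point in the frame of line_00 above 0.06 m or horizontal distance between the grasp point and board above 0.22 m) and not (distance of any of board, line_00, line_09 from where it was at the start of the episode above 0.006 m) and not (distance of any of tin, knob, mallet, glue from where it was at the start of the episode above 0.01 m or angle between any of tin, knob, glue's own z axis and vertical above 0.2 rad) and linear speed of board below 0.01 m/s); the robot touches nothing.
It fails at once if the robot touches the board (contact force between any of the fingers, the arm and board above 0.5 N).
It fails at once if the board is shifted or lifted (distance of any of board, line_00, line_09 from where it was at the start of the episode above 0.006 m).
It fails at once if a thing standing by is moved (10 mm) or tipped (distance of any of tin, knob, mallet, glue from where it was at the start of the episode above 0.01 m or angle between any of tin, knob, glue's own z axis and vertical above 0.2 rad).
It fails at once if low over the board (tips under about 26 mm), the fingertips stray from the line by more than about 18 mm (z of the grasp point in the frame of line_00 below 0.045 m and x of the grasp point in the frame of board between -0.12 and 0.12 m and y of the grasp point in the frame of board between -0.11 and 0.11 m and horizontal distance between the grasp point and line_00 above 0.027 m and horizontal distance between the grasp point and line_01 above 0.027 m and horizontal distance between the grasp point and line_02 above 0.027 m and horizontal distance between the grasp point and line_03 above 0.027 m and horizontal distance between the grasp point and line_04 above 0.027 m and horizontal distance between the grasp point and line_05 above 0.027 m and horizontal distance between the grasp point and line_06 above 0.027 m and horizontal distance between the grasp point and line_07 above 0.027 m and horizontal distance between the grasp point and line_08 above 0.027 m and horizontal distance between the grasp point and line_09 above 0.027 m).
It also fails if it takes over 45 s, if anything falls off the work surface, if the arm or the gripper's body presses on something with over 40 N, if the wrist force passes 120 N, or if a joint passes its speed limit or range.

## Working session

There is one attempt and no reset: what is moved stays moved. The work goes in short steps, Python scripts to look and compute and a tool call to move; the robot and the scene stay as the last step left them, time stands still between calls to the robot, and variables do not carry over. Pictures are saved under pics/ and viewed, about 8 in all and at most 12, crops included, and the job is handed in when it is done.

Besides the shell and the picture viewer there is one more tool, called after "Emit:" as name(argument=value, ...) on one line, values as JSON. play_rows: Moves the arm, as the interface text tells. Its arguments: {"type":"object","properties":{"rows":{"type":"array"}},"required":["rows"]}

```bash
mkdir -p pics; ls; python3 - <<'E'
from plant import bot,cams
import cv2,numpy as np
print(bot.read_state())
for n in ("scene","top"):
    im,d=cams.camera(n); cv2.imwrite(f"pics/{n}0.png",im); np.save(f"pics/{n}0.npy",d); print(n,cams.calibration(n))
E
```

```text
pics
{'clock': 0.0, 'qpos': array([ 6.40391059e+01,  3.02868209e+00,  8.03133610e+01, -3.57509966e-04,
        9.67509479e+01, -4.02834658e+00]), 'dq': array([-0.00519095,  0.01331617, -0.06249247, -0.00460441, -0.00653038,
        0.00031311]), 'tau': array([-1.82477743e-05, -3.81683850e+01, -3.60172248e+01, -2.68039287e-05,
        6.34118653e-03,  3.37390212e-06]), 'tcp_pos': array([195.9573703 , 486.75863351, 249.45603764]), 'eef_rot': array([-1.79993822e+02,  9.27862283e-02,  6.80674158e+01]), 'contact_force': array([ 0.15769819, -0.11344554,  0.26038239]), 'moment': array([-0.0194813 ,  0.01424814,  0.00350253]), 'finger_gap': 85.55459233294039}
scene {'camera_matrix': array([[390.88861013,   0.        , 320.25078225],
       [  0.        , 390.88861013, 199.93894062],
       [  0.        ,   0.        ,   1.        ]]), 'D': array([0.00591216, 0.        , 0.        , 0.        , 0.        ]), 'position': array([1355.95054559, -240.77912411,  742.15546266]), 'orientation': array([50.06609096,  1.05188748, 70.27647628])}
top {'camera_matrix': array([[376.99725426,   0.        , 320.86121927],
       [  0.        , 376.99725426, 202.15206104],
       [  0.        ,   0.        ,   1.        ]]), 'D': array([0.01928945, 0.        , 0.        , 0.        , 0.        ]), 'position': array([340.66337783,  14.46940508, 976.73446881]), 'orientation': array([ 12.65498063,  -0.2001942 , -86.67368358])}
```

View pics/top0.png

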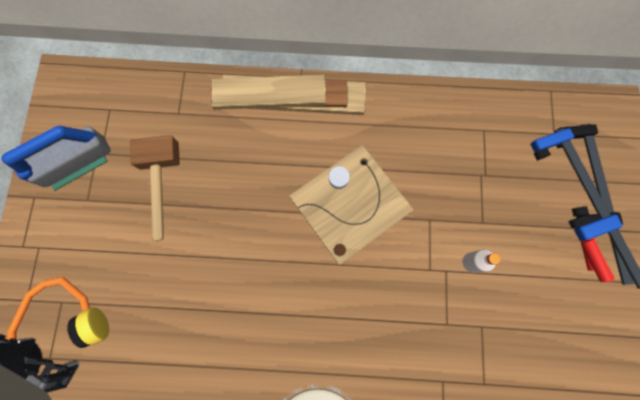

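View pics/scene0.png

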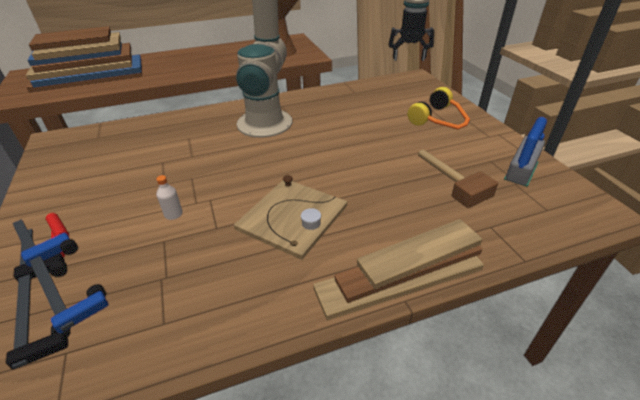

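Top view: the hole is at about (364,162), and the line arches right and runs out at about (298,206). The tin is at (339,177) and the knob at (340,250). The board corners are about (363,147), (291,197), (341,263) and (412,210), so board +x points left-down in the image. The scene view agrees, with the hole at (294,243).

```bash
cat > h.py <<'E'
import cv2,numpy as np
from scipy.spatial.transform import Rotation as R
from plant import bot,cams
L=np.array([(-95,-70),(-94,-29),(-82,10),(-58,43),(-22,61),(18,56),(47,28),(62,-11),(78,-48),(112,-69)],float)
CORN=np.array([(-120,-110),(120,-110),(120,110),(-120,110)],float)
def rays(n,px):
    c=cams.calibration(n); p=cv2.undistortPoints(np.float64(px).reshape(-1,1,2),c["camera_matrix"],c["D"])[:,0]
    d=np.c_[p[:,0],-p[:,1],-np.ones(len(p))]
    return np.array(c["position"]), R.from_euler('xyz',c["orientation"],degrees=True).apply(d)
def plane(n,px,z):
    o,d=rays(n,px); return (o+d*((z-o[2])/d[:,2])[:,None])[:,:2]
def pix(n,P):
    c=cams.calibration(n); r=R.from_euler('xyz',c["orientation"],degrees=True)
    q=r.inv().apply(np.atleast_2d(P)-c["position"])*[1,-1,-1]
    return cv2.projectPoints(q,np.zeros(3),np.zeros(3),c["camera_matrix"],c["D"])[0][:,0]
def kabsch(a,b): # b = R a + t
    ca,cb=a.mean(0),b.mean(0); H=(a-ca).T@(b-cb)
    th=np.arctan2(H[0,1]-H[1,0],H[0,0]+H[1,1]); M=np.array([[np.cos(th),-np.sin(th)],[np.sin(th),np.cos(th)]])
    return th,cb-M@ca,M
E
cat > m.py <<'E'
from h import *
from scipy.interpolate import CubicSpline
from scipy.spatial import cKDTree
s=np.r_[0,np.cumsum(np.hypot(*np.diff(L,axis=0).T))]; C=CubicSpline(s,L)(np.linspace(0,s[-1],400))
init={"top":[(363,147),(291,197),(341,263),(412,210)]}
G=None
for n in ("top","scene"):
    im=cv2.imread(f"pics/{n}0.png"); d=np.load(f"pics/{n}0.npy")
    if n=="top": W=plane(n,init[n],18); th,t,M=kabsch(CORN,W); print("init",np.degrees(th),t)
    # height map from depth
    h,w=d.shape; uu,vv=np.meshgrid(np.arange(w),np.arange(h)); px=np.c_[uu.ravel(),vv.ravel()]
    o,r=rays(n,px); P=o+r*d.reshape(-1,1); Z=P[:,2].reshape(h,w)
    hull=np.int32(pix(n,np.c_[(CORN*1.12)@M.T+t,np.full(4,18)])); roi=cv2.fillConvexPoly(np.zeros((h,w),np.uint8),hull,1)
    print(n,"bench z",np.median(Z[(roi>0)&(Z<9)]),"board z",np.median(Z[(roi>0)&(Z>9)&(Z<26)]))
    for lab,mask in (("depth",((Z>9)&(Z<26)&(roi>0))),):
        c=max(cv2.findContours(mask.astype(np.uint8),cv2.RETR_EXTERNAL,cv2.CHAIN_APPROX_NONE)[0],key=cv2.contourArea)
        q=plane(n,c[:,0],18).astype(np.float32); rect=cv2.minAreaRect(q); print(lab,rect)
    # dark line points
    g=cv2.cvtColor(im,cv2.COLOR_BGR2GRAY).astype(float)
    dark=(cv2.morphologyEx(g.astype(np.uint8),cv2.MORPH_BLACKHAT,np.ones((9,9)))>22)
    q=plane(n,px,18); b=(q-t)@M
    # line ICP
    m=dark.ravel()&(np.abs(b)<[116,106]).all(1)&(cKDTree(C).query(b)[0]<12)
    for k in range(15):
        b=(q-t)@M; T=cKDTree(C); dd,i=T.query(b[m]); ok=dd<8-0.3*k
        th,t,M=kabsch(C[i[ok]],q[m][ok])
    print(n,"line fit",np.degrees(th),t,ok.sum(),m.sum(),"mean res",dd[ok].mean())
    G=im.copy()
    for p in pix(n,np.c_[L@M.T+t,np.full(10,18)]): cv2.circle(G,tuple(np.int32(p*16)),24,(0,0,255),1,shift=4)
    cv2.polylines(G,[np.int32(pix(n,np.c_[CORN@M.T+t,np.full(4,18)]))],True,(255,0,0),1)
    x0,y0=hull.min(0)-10;x1,y1=hull.max(0)+10
    G=cv2.resize(G[y0:y1,x0:x1],None,fx=3,fy=3,interpolation=cv2.INTER_CUBIC); cv2.imwrite(f"pics/{n}_fit.png",G); print(G.shape)
E
python3 m.py
```

```text
init 129.4533837841982 [557.6180083  -57.03995413]
top bench z 0.9467043309083465 board z 18.924645274707814
depth ((558.611083984375, -52.99409484863281), (220.19667053222656, 240.95863342285156), 39.270103454589844)
top line fit 129.5949714199529 [559.9318795  -54.45374204] 363 413 mean res 1.7616898164124917
(465, 477, 3)
scene bench z 1.2667787396812855 board z 18.677712389689873
depth ((562.040771484375, -53.38664245605469), (226.43490600585938, 248.22149658203125), 39.3089485168457)
scene line fit 129.70448902522784 [558.60351878 -53.32413941] 234 307 mean res 1.861042464954659
(321, 444, 3)
```

View pics/top_fit.png

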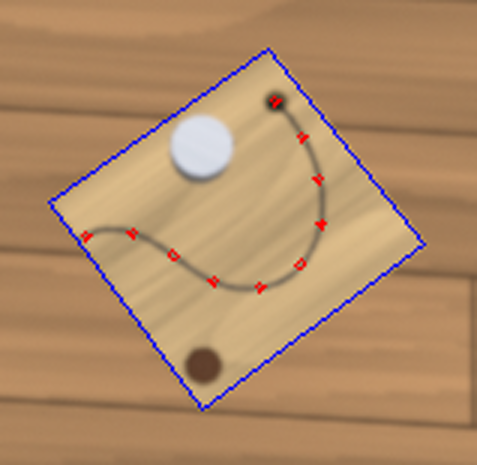

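The fit holds: both views agree within 2 mm, giving yaw 129.55° and centre (559, -54). I'll shut the gripper and move toward the hole, staying high.

Emit:
play_rows(rows=[[[-25, 47, 0], 0, 1], [[-25, 47, 0], 0, 1], [[-25, 47, 0], 0, 1], [[-25, 47, 0], 0, 1], [[-25, 47, 0], 0, 1], [[-25, 47, 0], 0, 1], [[-25, 47, 0], 0, 1], [[-25, 47, 0], 0, 1], [[-25, 47, 0], 0, 1], [[-25, 47, 0], 0, 1]])

```text
clock: 1.35
tcp_pos: [546.3, 68.6, 245.6]
eef_rot: [-179.8, 0.3, 68.5]
contact_force: [0.5, -0.1, 0.4]
finger_gap: 0.1
```

```bash
cat >> h.py <<'E'
TH=np.radians(129.55); T0=np.array([559,-53.8]); M0=np.array([[np.cos(TH),-np.sin(TH)],[np.sin(TH),np.cos(TH)]])
LW=L@M0.T+T0
def to(xyz):
    s=bot.read_state(); return R.from_euler('xyz',s["eef_rot"],degrees=True).inv().apply(np.array(xyz)-s["tcp_pos"])
E
python3 - <<'E'
from h import *
np.set_printoptions(suppress=True,precision=1)
s=bot.read_state(); print(s["clock"],s["tcp_pos"],s["eef_rot"],s["qpos"],s["finger_gap"]); print(LW); print(to([*LW[0],120]))
E
```

```text
1.35 [546.3  68.6 245.6] [-179.8    0.3   68.5] [  3.4   7.5  76.   -0.2  96.8 -65.1] 0.10603722268713821
[[ 673.5  -82.5]
 [ 641.2 -107.8]
 [ 603.5 -123.4]
 [ 562.8 -125.9]
 [ 526.  -109.6]
 [ 504.4  -75.6]
 [ 507.5  -35.4]
 [ 528.     1. ]
 [ 546.3   36.9]
 [ 540.9   76.5]]
[-93.2 174.2 125.5]
```

Emit:
play_rows(rows=[[[-24, 45, 5], 0, 1], [[-24, 45, 15], 0, 1], [[-24, 45, 20], 0, 1], [[-20, 38, 20], 0, 1], [[0, 0, 20], 0, 1], [[0, 0, 20], 0, 1], [[0, 0, 10], 0, 1], [[0, 0, 0], 0, 1], [[0, 0, 0], 0, 1], [[0, 0, 0], 0, 1]])

```text
clock: 2.6
tcp_pos: [676.1, -86.7, 129.6]
eef_rot: [-179.6, 0.3, 68.4]
contact_force: [0.1, -0.4, -0.1]
finger_gap: 0.2
```

```bash
python3 - <<'E'
from h import *
np.set_printoptions(suppress=True,precision=1)
s=bot.read_state(); print(s["clock"],s["tcp_pos"],s["eef_rot"]); print(to([*LW[0],80]))
im,d=cams.camera("scene"); 
p=pix("scene",[s["tcp_pos"],s["tcp_pos"]-[0,0,19],s["tcp_pos"]-[0,0,32],[*LW[0],18]]); print(p)
G=im.copy()
x,y=np.int32(p[0]); G=cv2.resize(G[y-60:y+90,x-100:x+100],None,fx=4,fy=4,interpolation=cv2.INTER_CUBIC)
for q,c in zip(p,[(0,0,255),(0,255,0),(255,0,0),(0,255,255)]): 
    a,b=np.int32((q-[x-100,y-60]+.5)*4); cv2.line(G,(a-40,b),(a-10,b),c,1); cv2.line(G,(a+10,b),(a+40,b),c,1)
cv2.imwrite("pics/tip1.png",G); print(G.shape)
E
```

```text
2.6 [676.1 -86.7 129.6] [-179.6    0.3   68.4]
[ 3.2 -3.7 49.6]
[[289.3 211.2]
 [289.9 217.1]
 [290.3 221.1]
 [293.6 242.8]]
(600, 800, 3)
```

View pics/tip1.png

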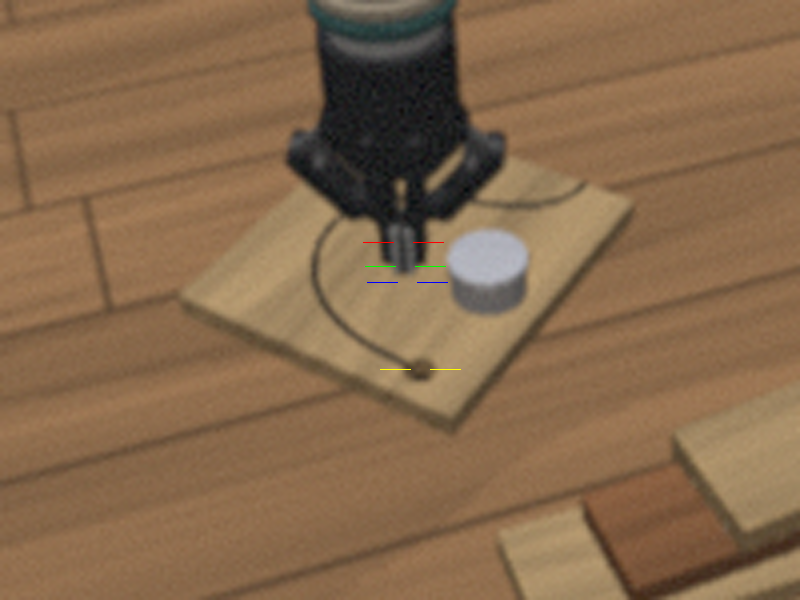

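Closed tips sit at the green mark, about 19–20 mm ahead of the TCP, as specified. I'll descend over the hole in two steps.

Emit:
play_rows(rows=[[[1, -1, 10], 0, 1], [[1, -1, 15], 0, 1], [[1, -1, 15], 0, 1], [[0, -1, 10], 0, 1], [[0, 0, 6], 0, 1], [[0, 0, 5], 0, 1], [[0, 0, 0], 0, 1], [[0, 0, 0], 0, 1], [[0, 0, 0], 0, 1], [[0, 0, 0], 0, 1]])

```text
clock: 3.9
tcp_pos: [673.1, -82.5, 65.0]
eef_rot: [-179.7, 0.3, 68.4]
contact_force: [0.7, 1.2, 0.2]
finger_gap: -0.5
```

```bash
python3 - <<'E'
from h import *
np.set_printoptions(suppress=True,precision=1)
s=bot.read_state(); print(s["clock"],s["tcp_pos"],s["eef_rot"]); print(to([*LW[0],50]))
E
```

```text
3.9 [673.1 -82.5  65. ] [-179.7    0.3   68.4]
[ 0.2  0.4 15. ]
```

Emit:
play_rows(rows=[[[0, 0, 5], 0, 1], [[0, 0, 5], 0, 1], [[0, 0, 3], 0, 1], [[0, 0, 0], 0, 1], [[0, 0, -0.4], 0, 1], [[0, 0, -0.4], 0, 1], [[0, 0, -0.4], 0, 1], [[0, 0, -0.4], 0, 1], [[0, 0, -0.4], 0, 1], [[0, 0, -0.4], 0, 1]])

```text
clock: 5.15
tcp_pos: [673.2, -82.6, 54.0]
eef_rot: [-179.7, 0.3, 68.4]
contact_force: [0.3, -0.2, 0.4]
finger_gap: -0.2
```

```bash
cat > nxt.py <<'E'
from h import *
import sys
np.set_printoptions(suppress=True,precision=1)
from scipy.interpolate import CubicSpline
s=np.r_[0,np.cumsum(np.hypot(*np.diff(L,axis=0).T))]; cs=CubicSpline(s,LW)
S=np.linspace(0,s[-1],2000); P=cs(S)
st=bot.read_state(); p=st["tcp_pos"]; print(st["clock"],p,st["eef_rot"],st["contact_force"])
i=np.hypot(*(P-p[:2]).T).argmin(); print("arc",S[i],"off",np.hypot(*(P[i]-p[:2])))
r=R.from_euler('xyz',st["eef_rot"],degrees=True).inv()
w=cs(np.minimum(S[i]+float(sys.argv[1])*np.arange(1,11),s[-1])); w=np.vstack([p[:2],w])
print(r.apply(np.c_[np.diff(w,axis=0),np.zeros(10)])[:,:2]); print("dz",p[2]-49)
E
python3 nxt.py 9
```

```text
5.15 [673.2 -82.6  54. ] [-179.7    0.3   68.4] [ 0.3 -0.2  0.4]
arc 0.18286731036399972 off 0.16023688504935152
[[-8.2 -3.6]
 [-8.  -4.2]
 [-7.7 -4.7]
 [-7.5 -5.1]
 [-7.1 -5.5]
 [-6.8 -5.9]
 [-6.4 -6.4]
 [-6.  -6.8]
 [-5.5 -7.1]
 [-5.1 -7.5]]
dz 5.003635063811728
```

Emit:
play_rows(rows=[[[-8, -4, 2], 0, 1], [[-8, -4, 2], 0, 1], [[-8, -5, 0], 0, 1], [[-7.5, -5, 0], 0, 1], [[-7, -5.5, -0.2], 0, 1], [[-7, -6, -0.2], 0, 1], [[-6.5, -6.5, -0.2], 0, 1], [[-6, -7, -0.2], 0, 1], [[-5.5, -7, -0.2], 0, 1], [[-5, -7.5, -0.2], 0, 1]])

```text
clock: 6.4
tcp_pos: [588.8, -128.4, 51.8]
eef_rot: [-179.8, 0.3, 68.4]
contact_force: [-0.6, 0.1, 0.4]
finger_gap: -0.4
```

```bash
python3 nxt.py 9
```

```text
6.4 [ 588.8 -128.4   51.8] [-179.8    0.3   68.4] [-0.6  0.1  0.4]
arc 96.91967449291985 off 2.235231481271202
[[-2.  -9.2]
 [-3.2 -8.5]
 [-2.3 -8.7]
 [-1.3 -9. ]
 [-0.3 -9.1]
 [ 0.8 -9.1]
 [ 1.9 -8.9]
 [ 3.1 -8.6]
 [ 4.2 -8.2]
 [ 5.3 -7.5]]
dz 2.7963875160694727
```

Emit:
play_rows(rows=[[[-1.5, -8.5, 0.5], 0, 1], [[-2.5, -8.5, 0.5], 0, 1], [[-2, -8.5, 0.5], 0, 1], [[-1, -8.5, 0], 0, 1], [[0, -8.5, 0], 0, 1], [[1, -8.5, 0], 0, 1], [[2, -8.5, 0], 0, 1], [[3, -8, 0], 0, 1], [[4.5, -7.5, 0], 0, 1], [[5.5, -7, 0], 0, 1]])

```text
clock: 7.65
tcp_pos: [510.7, -87.0, 50.7]
eef_rot: [-179.8, 0.3, 68.4]
contact_force: [1.2, -0.4, 0.2]
finger_gap: -0.2
```

```bash
python3 nxt.py 8.5
```

```text
7.65 [510.7 -87.   50.7] [-179.8    0.3   68.4] [ 1.2 -0.4  0.2]
arc 190.1820027785597 off 2.038930434530212
[[ 4.7 -7.3]
 [ 7.  -5. ]
 [ 7.7 -3.9]
 [ 8.1 -2.9]
 [ 8.4 -1.9]
 [ 8.6 -0.9]
 [ 8.5 -0.1]
 [ 8.4  0.7]
 [ 8.4  1.2]
 [ 8.4  1.6]]
dz 1.7343999698548984
```

Emit:
play_rows(rows=[[[5.5, -6.5, 0.3], 0, 1], [[7, -5, 0.3], 0, 1], [[7.5, -4, 0.3], 0, 1], [[8, -3, 0], 0, 1], [[8, -2, 0], 0, 1], [[8, -1, 0], 0, 1], [[8, 0, 0], 0, 1], [[8, 0.5, 0], 0, 1], [[8, 1, 0], 0, 1], [[8, 1.5, 0], 0, 1]])

```text
clock: 8.9
tcp_pos: [522.3, -3.7, 49.6]
eef_rot: [-179.8, 0.3, 68.4]
contact_force: [-0.0, -0.6, 0.6]
finger_gap: 0.2
```

```bash
python3 nxt.py 9.5
```

```text
8.9 [522.3  -3.7  49.6] [-179.8    0.3   68.4] [-0.  -0.6  0.6]
arc 278.3240463740076 off 2.142619846472658
[[ 9.   4.1]
 [ 9.5  1.8]
 [ 9.5  1.3]
 [ 9.5  0.6]
 [ 9.3 -0.4]
 [ 9.  -1.8]
 [ 8.6 -3.4]
 [ 8.1 -5.3]
 [ 7.6 -7.5]
 [ 1.3 -1.6]]
dz 0.5652928036507134
```

Emit:
play_rows(rows=[[[9, 3.5, 0], 0, 1], [[9, 2, 0], 0, 1], [[9, 1, 0], 0, 1], [[9, 0.5, 0], 0, 1], [[9, -0.5, 0], 0, 1], [[8.5, -2, 0], 0, 1], [[8, -3.5, 0], 0, 1], [[7.5, -5.5, 0], 0, 1], [[6.5, -6, 0], 0, 1], [[0, 0, 0], 0, 1]])

```text
clock: 10.15
tcp_pos: [541.5, 76.3, 49.0]
eef_rot: [-179.8, 0.3, 68.5]
contact_force: [-0.1, 0.7, -0.1]
finger_gap: -0.0
```

```bash
python3 nxt.py 1 | head -2; python3 -c "
from h import *
print(to([*LW[9],49]))"
```

```text
10.15 [541.5  76.3  49. ] [-179.8    0.3   68.5] [-0.1  0.7 -0.1]
arc 365.18601879690743 off 0.47335319641144746
[-0.0707552  -0.67387608  0.00204607]
```

The fingertips are at the end of the line, about 0.7 mm off. Next I lift straight up.

Emit:
play_rows(rows=[[[0, 0, 0], 0, 1], [[0, 0, -10], 0, 1], [[0, 0, -20], 0, 1], [[0, 0, -25], 0, 1], [[0, 0, -30], 0, 1], [[0, 0, -30], 0, 1], [[0, 0, -20], 0, 1], [[0, 0, -10], 0, 1], [[0, 0, 0], 0, 1], [[0, 0, 0], 0, 1]])

```text
clock: 11.4
tcp_pos: [542.5, 74.5, 202.4]
eef_rot: [-179.9, 0.3, 68.3]
contact_force: [0.5, 0.1, -0.2]
finger_gap: -0.2
```

```bash
python3 - <<'E'
from h import *
a=cv2.imread("pics/scene0.png"); im,_=cams.camera("scene"); s=bot.read_state(); print(s["tcp_pos"],s["dq"].round(1),s["contact_force"])
cv2.imwrite("pics/end.png",im[130:320,130:530])
d=cv2.absdiff(a,im).max(2)
for n,P in (("hole",[*LW[0],18]),("c0",[*(CORN[0]@M0.T+T0),18]),("c3",[*(CORN[3]@M0.T+T0),18]),("c1",[*(CORN[1]@M0.T+T0),18])):
    x,y=np.int32(pix("scene",P)[0]); print(n,d[y-6:y+7,x-6:x+7].mean())
cv2.imwrite("pics/end.png",cv2.resize(np.vstack([im[130:280,130:530],cv2.cvtColor(np.clip(d[130:280,130:530]*3.,0,255).astype(np.uint8),cv2.COLOR_GRAY2BGR)]),None,fx=2,fy=2))
E
```

```text
[542.47728159  74.53088025 202.36121067] [ 0.1  0.2  0.1 -0.1  0.   0.1] [ 0.51915813 -0.41348451  0.12363135]
hole 3.8816568047337277
c0 3.775147928994083
c3 3.7514792899408285
c1 3.7337278106508878
```

View pics/end.png

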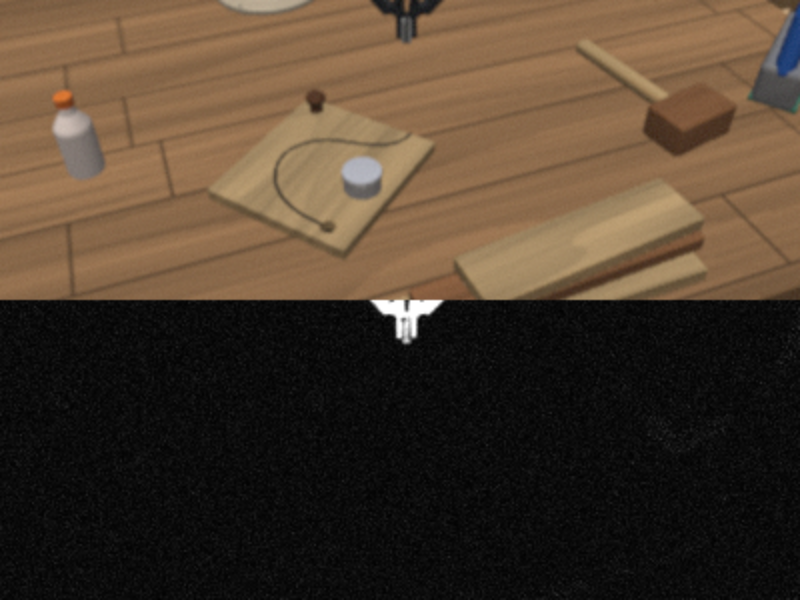

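The difference image shows only the gripper, around (405,320), so nothing else has moved.

```bash
python3 -c "
from plant import workorder
print(workorder.finish_job())"
```

```text
the job is handed in; nothing more can be done
None
```

I made the dry run and handed the job in at about 11.5 s of robot time; no verdict is reported. With the gripper shut, I came down over the hole and followed the whole pencil line to its end at the board's edge.

- **Distance from the line:** at the readings between moves, the fingers were within about 2.3 mm of the line, and 0.7 mm from the end point. I did not measure between those readings.
- **Height:** the fingertips were about 17 mm above the wood over the hole, then settled to 12–15 mm along the line. That is a little more than the centimetre you asked for, but under the 26 mm limit.
- **Board position:** I used a line fit to both camera views for the board's position; the two fits agreed within 2 mm. The board edges measured in the scene camera's depth came out 6–8 mm too large, so I left them out.
- **After lifting:** the grasp point is about 184 mm above the board. Comparing the scene camera picture before and after shows only the gripper changed; the board, tin, knob, mallet and bottle have not visibly moved. The force readings between moves stayed at noise level, up to about 1.4 N, so they can't rule out a touch as light as the 0.5 N limit.

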